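# Point-and-check before powering the top-turning lathe

## Task

Do the pointing check before the little wood lathe is powered up: with the fingertips straight down and two to three centimetres above it, point without touching and pause for a good second, first at the wide disc of the wooden top blank in the chuck, then at the ball of the clamp lever of the tool rest, then at the round speed dial on the control box. Only then press the raised near half of the power rocker on that box fully down with a fingertip and come clear. Do not touch the lathe or the dial, do not point at the identical lever on the tailstock, and leave everything that lies about where it is.

Things in the scene. Friction and masses are not known exactly. Their poses are not given: they have to be found in the camera images.
- lathe: Fixed micro wood lathe on a plywood board 170 (x) by 400 (y) mm. Origin: centre of the board's underside, on the table; z up, y along the spindle to the grey headstock (top 155 mm high, y = 95 to 198 mm), -x towards the robot. Spindle axis at x = 0, 112 mm up. Tailstock (top 136 mm) at y = -85 to -170 mm. The tool rest's bar, 96 mm along y, lies at x = -42 to -64 mm, top 114 mm up.
- blank_disc (a point): Centre, on the spindle axis, of the disc of the raw wooden top blank held in the three-jaw chuck. The blank is 74 mm long along the spindle; its disc is 52 mm across and 10 to 15 mm thick, so its highest point is 26 mm above this point; a 9 mm stem points to the tailstock. The point turns with the spindle: ignore its axes.
- rest_lever_ball (a point): Centre of the 20 mm black ball at the end of the steel clamp lever of the tool rest: the lever sits on the foot (banjo) of the tool rest, in front of the rest as seen from the robot, level with the middle of the rest. Top of the ball 10 mm above this point (91 mm above the table). z up.
- tail_lever_ball (a point): Centre of the 20 mm black ball of the identical clamp lever on the tailstock, about 115 mm from the lathe's middle towards the tailstock end. Not to be pointed at. z up.
- control_box: Grey steel control box, fixed, 130 (x) by 90 (y) by 55 mm high, with the round speed dial on its far (+x) half and the black power rocker on its near (-x) half. It stands to the left or the right of the lathe (a plywood rack of finished tops stands on the other side). Origin: centre of its underside, on the table; z up.
- dial: The black round speed dial, 44 mm across and 24 mm high, turning about its vertical axis (it turns easily). Origin: centre of its underside, on the box's top, 55 mm above the table; its top is 24 mm above the origin.
- rocker_pivot (a point): Middle of the black power rocker's top, on its pivot line, 61 mm above the table; axes as the box. 30 mm wide (y), 26 mm either way in x. Off: the near (-x) half slopes up from the pivot, its edge 9 mm above this point. On: the near half is level with this point (frame round it 3 mm lower), the far half up. Press 16 mm from the pivot on the -x side.
- rocker (a joint): Power rocker: 0 rad = off (near half raised), 0.36 rad = on (near half fully down). It takes about 1.5 to 3 N at first, more near the pivot (up to 7 N), stays where it is left, and meets a hard stop at 0.36.
- blank_a: Loose raw top blank like the one in the chuck, standing on its sawn foot on the table in front of the lathe, 74 mm high, 52 mm wide. Origin: centre of the foot's underside. Leave alone.
- blank_b: Another loose standing blank, same size, on the table beyond the lathe's headstock end. Leave alone.
- gouge: Loose turning gouge lying on the table near the robot, 175 mm long, 20 mm high, wooden handle. Origin: under the butt of its handle; x points to the blade, towards the robot. Leave alone.
- sanding_block: Loose cork sanding block, 75 by 45 by 28 mm high, on the table in front. Origin: centre of its underside. Leave alone.
- wax_tin: Loose round flat tin, 64 mm across, 24 mm high, on the table in front. Origin: centre of its underside. Leave alone.
- varnish_jar: Loose jar, 56 mm across, 75 mm high, on the table beyond the lathe's tailstock end. Origin: centre of its underside. Leave alone.
- chuck_key: Loose steel T-shaped chuck key, 75 by 42 by 12 mm high, lying on the lathe's base board on the far side of the bed. Origin: under the middle of its shank. Leave alone.

How it is judged:
On the way, in this order (a step that is already met when the one before it is completed fails the run):
1. the tool point dwells just above the disc of the blank in the chuck (horizontal distance between the grasp point and blank_disc below 0.018 m and z of the grasp point in the frame of lathe between 0.15 and 0.203 m and (angle between the grasp point's own z axis and vertical below 0.35 rad or angle between the grasp point's own z axis and vertical above 2.79 rad)), for 0.8 s.
2. then just above the ball of the tool rest's clamp lever (horizontal distance between the grasp point and rest_lever_ball below 0.018 m and z of the grasp point in the frame of rest_lever_ball between 0.022 and 0.075 m and (angle between the grasp point's own z axis and vertical below 0.35 rad or angle between the grasp point's own z axis and vertical above 2.79 rad)), for 0.8 s.
3. then just above the speed dial (horizontal distance between the grasp point and dial below 0.018 m and z of the grasp point in the frame of dial between 0.036 and 0.089 m and (angle between the grasp point's own z axis and vertical below 0.35 rad or angle between the grasp point's own z axis and vertical above 2.79 rad)), for 0.8 s.
4. then the power rocker is pressed on (value of joint rocker above 0.32 rad), for 0.1 s.
At the end, for the whole second after the job is handed in: The power rocker stays on (above 0.32 of 0.36 rad), and every loose thing rests within 12 mm of where it was. On the way, in this order, the TCP stayed for 0.8 s within 18 mm horizontally of each pointed-at place and 12 to 65 mm above its top, the tool within 0.35 rad of straight down (value of joint rocker above 0.32 rad and distance of each of blank_a, blank_b, gouge, sanding_block, wax_tin, varnish_jar, chuck_key from where it was at the start of the episode below 0.012 m and linear speed of each of blank_a, blank_b, gouge, sanding_block, wax_tin, varnish_jar, chuck_key below 0.02 m/s); the robot touches nothing.
It fails at once if the robot touches the lathe, the blank in it or its levers (contact force between any of the fingers, the arm and lathe above 0.3 N).
It fails at once if the arm or the gripper's body, not a fingertip, presses on the control box (contact force between the arm and control_box above 0.5 N).
It fails at once if the robot touches the speed dial (contact force between any of the fingers, the arm and dial above 0.3 N).
It fails at once if the tool points at the tailstock's lever (TCP within 12 mm horizontally and less than 60 mm above the ball) (horizontal distance between the grasp point and tail_lever_ball below 0.012 m and z of the grasp point in the frame of tail_lever_ball below 0.07 m).
It fails at once if a loose thing is pushed or lifted more than 12 mm or tipped (distance of any of blank_a, blank_b, gouge, sanding_block, wax_tin, varnish_jar, chuck_key from where it was at the start of the episode above 0.012 m or angle between any of blank_a, blank_b, gouge, sanding_block, wax_tin, varnish_jar, chuck_key's own z axis and vertical above 0.3 rad).
It also fails if it takes over 70 s, if anything falls off the work surface, if the arm or the gripper's body presses on something with over 40 N, if the wrist force passes 120 N, or if a joint passes its speed limit or range.

## Robot

A 6-joint arm with a two-finger parallel gripper is mounted at the origin on the work surface. World frame = base frame: x ahead of the robot, y to its left, z up, the work surface at z = 0. Lengths are in m, angles in rad, forces in N, time in s.
With the tool pointing down it reaches from about 0.35 to 0.975 m from the base axis. Payload 4.9 kg.
Tool frame: the origin (TCP) lies between the finger pads, 19 mm behind the fingertips; this is the grasp point; z points along the fingers, y is the line along which they close (so a half turn about z gives the same grasp; the last joint's range is limited). The gripper opens to 85 mm and grips with 20 to 120 N. Pads are 22 mm wide; open, the fingers measure 114 mm over their backs; the gripper's body (76 mm by 85 mm) begins 54 mm behind the grasp point. The pads swing forward as they close: fully open they stand 13 mm farther back than shut.
Start: joints at [1.091, 0.053, 1.613, -0, 1.476, -0.119], TCP at [0.221, 0.585, 0.25] pointing down, gripper open.
Joint ranges: [-3.01, 3.01], [-1.01, 2.22], [0.06, 2.58], [-1.02, 4.17], [0.09, 2.62], [-3.14, 3.14]. Speed limits (rad/s): [2.57, 2.57, 3.14, 3.14, 3.14, 3.14].

## Interface

Orientations are given as a rotation vector (axis times angle).
In Python, from station import status, viewer, finish_job gives the robot as it stands.
- The arm moves only by the shell command python3 -m jog 'ROWS' [FORCE]. ROWS is JSON, a list of rows, each a list of 7 numbers: the turn, a rotation vector about the tool's x, y, z each as a share of 5 degrees, from -1 to 1, then the shift along the tool's x, y, z each as a share of 30 mm, from -1 to 1, then the opening, from -1 (shut) to 1 (fully open). A call has 1 to 5 rows; each row shifts and turns the commanded pose from where the row before left it, along the tool's axes as they then stand; what a row does not reach is not made up. A row lasts 1/8 s, in which the tool goes at most 62.5 mm and 10.7 degrees, less where a joint would pass 70% of its speed; a pose out of reach is approached as far as the arm can. A call with a number of a shift or a turn outside -1 to 1 is refused whole. A call with a gripper value outside its range is refused whole. The fingers move at their own pace and stop on an object; FORCE is the grip in N (left out, the last holds). Time passes only in rows, so rows that do not move let the fingers close. It gives the time, the measured TCP pose, the force, the opening and the grip force at its end, in the units of the state.
- status.get_obs(): the state, without advancing time (a new reading comes with each control period).
- viewer.get_image(name): name is "side" or "top" or "wrist"; returns a dict with "img" (400x640x3 uint8, red, green, blue), "fovy" (degrees; the focal length in pixels is half the picture's height over the tangent of half this angle, whatever the lens; pixels are square), "cx", "cy" (the principal point, pixels), "rvec" (rotation vector, rad) and "tvec" (3), from world to camera coordinates, as OpenCV has them. Camera axes: x right, y down, z forward; pixel columns grow to the right and rows downward; lengths in m; the calibration is good to about 2 mm. A picture is of the moment at which its call begins. There is no depth.
- finish_job(): hands the job in; it is judged then, once.
The state is a dict: "t": time; "q": joint angles; "dq": joint speeds; "effort": joint torques, N m; "tool_pos": TCP position; "tool_rot": TCP orientation; "contact_force": force on the tool from outside, world axes, zero at the start; "wrist_torque": the same for the moment, N m; "opening": finger opening in m; "grip_force": force on a finger pad.
Only numpy, scipy, OpenCV 4.12 (cv2) and the standard library are available. Lean on these libraries where they do the work, as an engineer would, in place of code of your own. Each camera call takes 0.05 s, during which the arm holds its last target. There are 200 camera calls.

## Working session

There is one attempt and no reset: what is moved stays moved. The work goes in short steps, Python scripts to look and compute and a shell command to move; the robot and the scene stay as the last step left them, time stands still between calls to the robot, and variables do not carry over. Pictures are saved under pics/ and viewed, at most 10 in all, crops included, and the job is handed in when it is done.

```bash
mkdir -p pics
python3 - <<'E'
from station import status, viewer
import cv2,pickle
o=status.get_obs();print(o)
d={}
for n in("side","top"):
    r=viewer.get_image(n);d[n]=r
    print(n,r["fovy"],r["cx"],r["cy"],r["rvec"],r["tvec"],[k for k in r])
    cv2.imwrite(f"pics/{n}0.png",r["img"][:,:,::-1])
pickle.dump(d,open("cams.pkl","wb"))
E
```

```text
{'t': 0.0, 'q': array([ 1.09102258e+00,  5.33228520e-02,  1.61428043e+00,  7.04089528e-06,
        1.47600030e+00, -1.18960322e-01]), 'dq': array([ 0.00061141,  0.00039587, -0.00163119,  0.00044964,  0.00133554,
        0.00040222]), 'effort': array([ 7.62170221e-04, -3.93694603e+01, -3.70170665e+01, -7.22756749e-05,
        7.12246154e-03, -2.13314721e-06]), 'tool_pos': array([0.22035243, 0.58424807, 0.24879217]), 'tool_rot': array([-5.63588195e-01, -3.09001548e+00,  3.01445421e-03]), 'contact_force': array([0.92223219, 0.6973272 , 0.66670735]), 'wrist_torque': array([ 0.00066708, -0.04339493, -0.01727898]), 'grip_force': 0.0, 'opening': 0.08546125429495584}
side 57.0807913763976 320.69766104113074 198.9071881957738 [ 0.30109951 -2.86435388  1.06781622] [0.52987557 0.15849014 0.90484133] ['img', 'fovy', 'cx', 'cy', 'rvec', 'tvec']
top 57.82532650567171 317.6221688975128 194.41547872454618 [ 2.18328158 -2.22891547  0.06674032] [0.00881518 0.51737442 0.88431494] ['img', 'fovy', 'cx', 'cy', 'rvec', 'tvec']
```

View pics/top0.png

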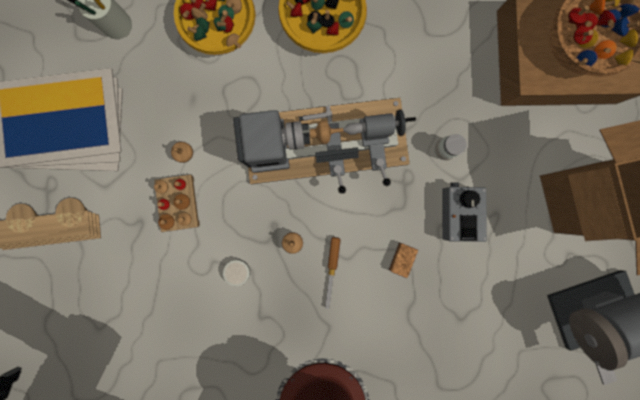

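View pics/side0.png

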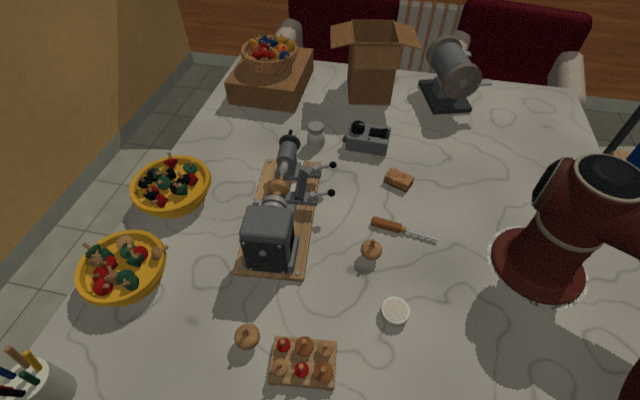

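The top view shows the lathe with its headstock (260,137), disc (323,132), rest ball about (342,189) and tail ball (386,181). The box is on the right (465,213), with the dial at (469,199) and the rocker at (468,228). The side view shows the same things, so I'll enlarge both.

Run:
```python
import cv2
a=cv2.imread("pics/top0.png")[95:255,290:500];cv2.imwrite("pics/topc.png",cv2.resize(a,None,fx=3.75,fy=3.75,interpolation=cv2.INTER_CUBIC))
a=cv2.imread("pics/side0.png")[110:220,250:400];cv2.imwrite("pics/sidec.png",cv2.resize(a,None,fx=5,fy=5,interpolation=cv2.INTER_CUBIC))
```

```text
(no output)
```

View pics/topc.png

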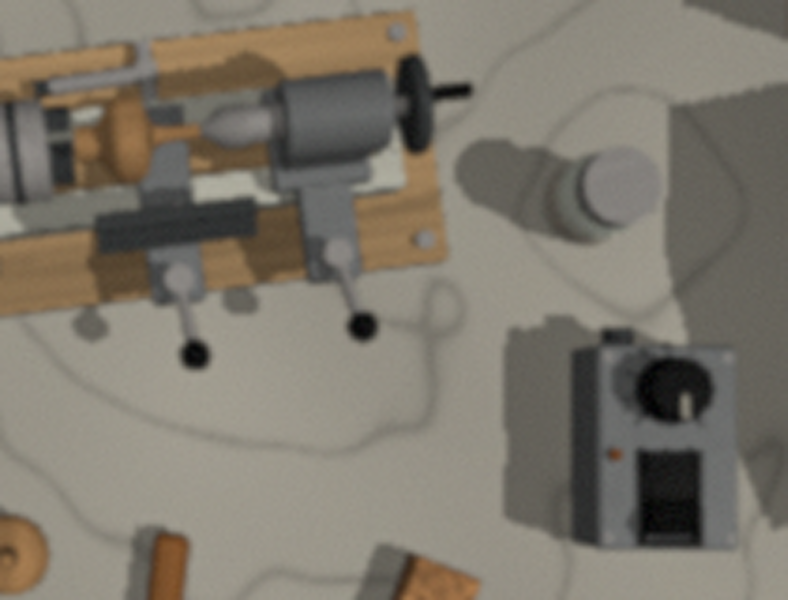

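View pics/sidec.png

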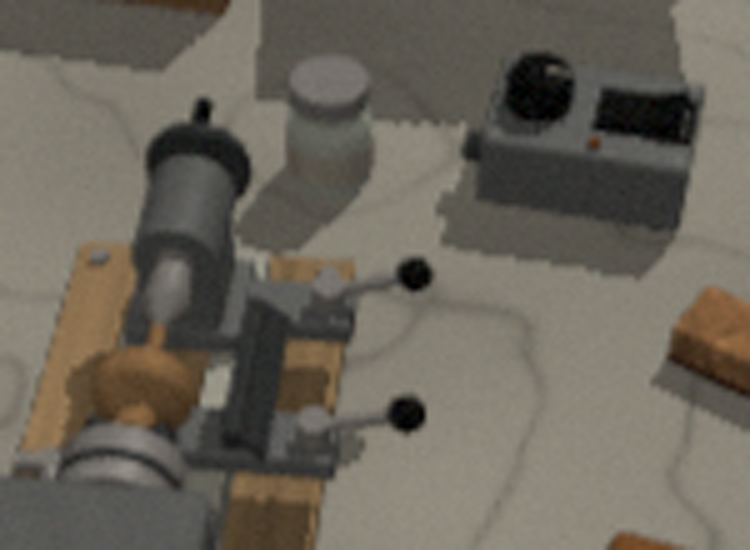

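The top crop shows the disc at (127,140), rest ball (195,354), tail ball (363,326), dial (681,388) and rocker middle (669,497). The side crop shows the disc at (147,390), rest ball (407,413), tail ball (413,274) and dial (540,88).

```bash
cat > h.py <<'E'
import numpy as np,cv2,pickle
from scipy.spatial.transform import Rotation as R
d=pickle.load(open("cams.pkl","rb"))
def P(n):
    r=d[n];f=200/np.tan(np.radians(r["fovy"])/2)
    return np.array([[f,0,r["cx"]],[0,f,r["cy"]],[0,0,1]]),R.from_rotvec(r["rvec"]).as_matrix(),np.array(r["tvec"]).ravel()
T=lambda u,v:((u+.5)/3.75-.5+290,(v+.5)/3.75-.5+95)
S=lambda u,v:((u+.5)/5-.5+250,(v+.5)/5-.5+110)
def plane(n,p,z):
    K,M,t=P(n);c=-M.T@t;r=M.T@np.linalg.inv(K)@[*p,1];return c+r*(z-c[2])/r[2]
def proj(n,X):
    K,M,t=P(n);q=K@(M@np.array(X)+t);return q[:2]/q[2]
def tri(a,b):
    m=[K@np.c_[M,t] for K,M,t in(P("top"),P("side"))]
    X=cv2.triangulatePoints(m[0],m[1],np.array(a,float),np.array(b,float)).ravel();X=X[:3]/X[3]
    e=[np.linalg.norm(proj("top",X)-a),np.linalg.norm(proj("side",X)-b)];return X,e
E
python3 - <<'E'
from h import *
np.set_printoptions(precision=4,suppress=True)
for n,a,b,z in [("disc",(127,140),(147,390),.112),("rest",(195,354),(407,413),.081),("tail",(363,326),(413,274),.081),("dial",(681,388),(540,88),.079),("rock",(669,497),(645,113),.061)]:
    print(n,*tri(T(*a),S(*b)),plane("top",T(*a),z),plane("side",S(*b),z))
for c in [(597,345),(737,347),(737,545),(600,547)]: print("box",plane("top",T(*c),.055))
for c in [(638,450),(700,450),(638,545),(700,545)]: print("rk",plane("top",T(*c),.063))
for c in [(415,12),(447,258)]: print("board",plane("top",T(*c),.015))
# dial circle
for n,p in(("headL",(238,115)),("headTR",(277,109)),("headBR",(282,160)),("headBL",(241,165))): print(n,plane("top",p,.155))
E
```

```text
disc [ 0.6518 -0.0163  0.1093] [np.float64(0.057976938198272925), np.float64(0.05030778344567073)] [ 0.6511 -0.0162  0.112 ] [ 0.651  -0.0139  0.112 ]
rest [ 0.5261 -0.0561  0.078 ] [np.float64(0.16067868187728668), np.float64(0.13802181871583286)] [ 0.5255 -0.0559  0.081 ] [ 0.526  -0.0534  0.081 ]
tail [ 0.542  -0.1599  0.0767] [np.float64(0.4480657060231576), np.float64(0.3601135066576868)] [ 0.5406 -0.1591  0.081 ] [ 0.5422 -0.1554  0.081 ]
dial [ 0.4995 -0.3643  0.0561] [np.float64(0.04833559898905733), np.float64(0.03500425620960955)] [ 0.4987 -0.3541  0.079 ] [ 0.4972 -0.3349  0.079 ]
rock [ 0.4315 -0.3541  0.0557] [np.float64(0.22167719222689602), np.float64(0.16201534585877025)] [ 0.4313 -0.3518  0.061 ] [ 0.4319 -0.3472  0.061 ]
box [ 0.5276 -0.3125  0.055 ]
box [ 0.5246 -0.4015  0.055 ]
box [ 0.4    -0.3962  0.055 ]
box [ 0.4006 -0.3096  0.055 ]
rk [ 0.461  -0.3327  0.063 ]
rk [ 0.4602 -0.3716  0.063 ]
rk [ 0.4021 -0.3304  0.063 ]
rk [ 0.4012 -0.3692  0.063 ]
board [ 0.7551 -0.2139  0.015 ]
board [ 0.5897 -0.23    0.015 ]
headL [0.6806 0.1634 0.155 ]
headTR [0.692  0.0818 0.155 ]
headBR [0.5843 0.0731 0.155 ]
headBL [0.5755 0.1584 0.155 ]
```

```bash
cat > s.py <<'E'
from station import status
from h import *
np.set_printoptions(precision=4,suppress=True)
o=status.get_obs();print(round(o["t"],2),o["tool_pos"],o["opening"],o["contact_force"]);M=R.from_rotvec(o["tool_rot"]).as_matrix();print(M)
for n,x in dict(disc=(.651,-.016,.184),ball=(.5258,-.0557,.136),dial=(.4985,-.354,.124),rock=(.415,-.352,.1)).items(): print(n,M.T@(np.array(x)-o["tool_pos"])/.03)
E
python3 -m jog '[[0,0,-1,0,0,0,-1],[0,0,-1,0,0,0,-1],[0,0,-1,0,0,0,-1],[0,0,-1,0,0,0,-1],[0,0,-0.14,0,0,0,-1]]' 20; python3 s.py
```

```text
t: 0.72
tool_pos: [0.2205, 0.5845, 0.2494]
tool_rot: [0.0, -3.141, 0.002]
contact_force: [-0.3, -0.4, -0.6]
opening: 0.0001
grip_force: 0.0
0.72 [0.2205 0.5845 0.2494] 0.00013140603691513 [-0.3292 -0.371  -0.5674]
[[-1.     -0.0002 -0.0005]
 [-0.0002  1.     -0.001 ]
 [ 0.0005 -0.001  -1.    ]]
disc [-14.3479 -20.0161   2.1914]
ball [-10.1751 -21.3373   3.7946]
dial [ -9.2637 -31.2801   4.2047]
rock [ -6.4808 -31.2122   5.006 ]
```

```bash
python3 -m jog '[[0,0,0,-0.7,-1,0,-1],[0,0,0,-0.7,-1,0,-1],[0,0,0,-0.7,-1,0,-1],[0,0,0,-0.7,-1,0,-1],[0,0,0,-0.7,-1,0,-1]]' >/dev/null; python3 -m jog '[[0,0,0,-0.7,-1,0,-1],[0,0,0,-0.7,-1,0,-1],[0,0,0,-0.7,-1,0,-1],[0,0,0,-0.7,-1,0,-1],[0,0,0,-0.7,-1,0,-1]]' >/dev/null;  python3 -m jog '[[0,0,0,-0.7,-1,0,-1],[0,0,0,-0.7,-1,0,-1],[0,0,0,-0.7,-1,0,-1],[0,0,0,-0.7,-1,0,-1],[0,0,0,-0.7,-1,0,-1]]' >/dev/null;  python3 -m jog '[[0,0,0,-0.7,-1,0,-1],[0,0,0,-0.7,-1,0,-1],[0,0,0,-0.7,-1,0,-1],[0,0,0,-0.7,-1,0,-1],[0,0,0,0,0,0,-1]]' >/dev/null; python3 s.py
```

```text
3.23 [0.6206 0.013  0.2494] 0.000220523390707697 [0.1275 0.057  0.302 ]
[[-1.      0.0034 -0.0008]
 [ 0.0034  1.     -0.0002]
 [ 0.0008 -0.0002 -1.    ]]
disc [-1.0193 -0.9641  2.1804]
ball [ 3.1482 -2.3015  3.7839]
dial [  4.0237 -12.2478   4.1864]
rock [  6.8066 -12.1905   4.9885]
```

```bash
python3 -m jog '[[0,0,0,-1,-1,0.2,-1],[0,0,0,0,0,0.7,-1],[0,0,0,0,0,0.7,-1],[0,0,0,0,0,0.5,-1],[0,0,0,0,0,0,-1]]'
python3 - <<'E'
from station import viewer
import cv2,numpy as np
a=viewer.get_image("top")["img"][90:200,270:420,::-1];b=viewer.get_image("side")["img"][110:260,230:400,::-1]
a=cv2.resize(a,(546,400));b=cv2.resize(b,(253*1,223))
b2=np.zeros((400,253,3),np.uint8);b2[:223]=b
cv2.imwrite("pics/disc.png",np.hstack([a,b2]))
E
```

```text
t: 3.85
tool_pos: [0.6483, -0.0141, 0.1845]
tool_rot: [0.002, -3.137, -0.001]
contact_force: [-0.4, 0.3, 0.6]
opening: 0.0002
grip_force: 0.0
```

```bash
python3 -m jog '[[0,0,0,0,0,0,-1],[0,0,0,0,0,0,-1],[0,0,0,0,0,0,-1],[0,0,0,0,0,0,-1],[0,0,0,0,0,0,-1]]' >/dev/null; python3 -m jog '[[0,0,0,0,0,0,-1],[0,0,0,0,0,0,-1],[0,0,0,0,0,0,-1],[0,0,0,0,0,0,-1],[0,0,0,0,0,0,-1]]' >/dev/null; python3 s.py
```

```text
5.2 [ 0.6499 -0.0151  0.187 ] 8.248518112281959e-05 [-0.2366  0.2594 -0.9209]
[[-1.     -0.0005  0.    ]
 [-0.0005  1.     -0.    ]
 [-0.     -0.     -1.    ]]
disc [-0.0356 -0.0315  0.1004]
ball [ 4.1384 -1.3529  1.7004]
dial [  5.0532 -11.2958   2.1004]
rock [  7.8365 -11.2277   2.9004]
```

View pics/disc.png

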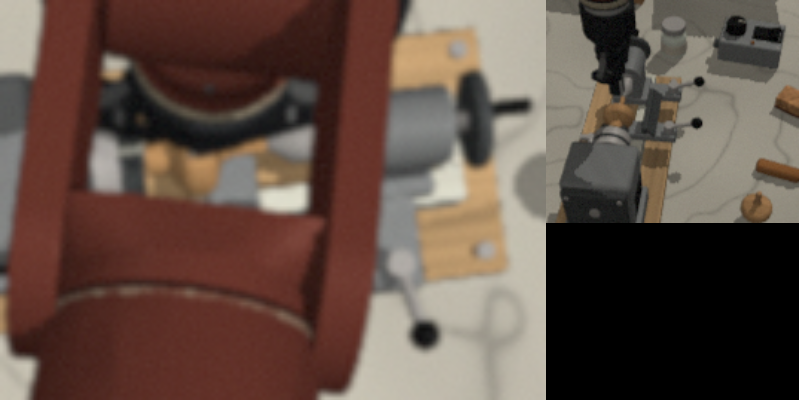

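The picture shows the shut fingertips directly over the disc (side inset around (615,98)) and clear of it. The dwell is done, so on to the rest ball.

```bash
python3 -m jog '[[0,0,0,0,0,-1,-1],[0,0,0,1,-0.3,0,-1],[0,0,0,1,-0.3,0,-1],[0,0,0,1,-0.3,0,-1],[0,0,0,1,-0.3,0,-1]]' >/dev/null; python3 -m jog '[[0,0,0,0.1,-0.1,0,-1],[0,0,0,0,0,1,-1],[0,0,0,0,0,1,-1],[0,0,0,0,0,0.6,-1],[0,0,0,0,0,0,-1]]' >/dev/null; python3 s.py
```

```text
6.45 [ 0.5264 -0.0538  0.1375] 3.067819348393541e-05 [ 0.299  -0.1893  0.4232]
[[-1.     -0.0006 -0.003 ]
 [-0.0006  1.      0.0008]
 [ 0.003   0.0008 -1.    ]]
disc [-4.1496  1.259  -1.5628]
ball [ 0.0197 -0.0629  0.0486]
dial [  0.9348 -10.006    0.4435]
rock [ 3.7157 -9.9382  1.2519]
```

```bash
python3 -m jog '[[0,0,0,0,0,0,-1],[0,0,0,0,0,0,-1],[0,0,0,0,0,0,-1],[0,0,0,0,0,0,-1],[0,0,0,0,0,0,-1]]' >/dev/null; python3 -m jog '[[0,0,0,0,0,0,-1],[0,0,0,0,0,0,-1],[0,0,0,0,0,0,-1],[0,0,0,0,0,0,-1],[0,0,0,0,0,0,-1]]' >/dev/null; python3 s.py
```

```text
7.7 [ 0.5269 -0.0541  0.139 ] -4.522366272378185e-05 [0.1858 0.8165 0.0888]
[[-1.     -0.0005  0.    ]
 [-0.0005  1.      0.    ]
 [-0.      0.     -1.    ]]
disc [-4.1361  1.2683 -1.4998]
ball [ 0.0379 -0.0532  0.1001]
dial [ 0.9525 -9.9961  0.5   ]
rock [ 3.7358 -9.9281  1.3   ]
```

```bash
python3 -m jog '[[0,0,0,0,0,-1,-1],[0,0,0,0,0,-1,-1],[0,0,0,0,0,-1,-1],[0,0,0,0.1,-1,0,-1],[0,0,0,0.1,-1,0,-1]]' >/dev/null; python3 -m jog '[[0,0,0,0.1,-1,0,-1],[0,0,0,0.1,-1,0,-1],[0,0,0,0.1,-1,0,-1],[0,0,0,0.1,-1,0,-1],[0,0,0,0.1,-1,0,-1]]' >/dev/null; python3 -m jog '[[0,0,0,0.1,-1,0,-1],[0,0,0,0.1,-1,0,-1],[0,0,0,0.1,-1,0,-1],[0,0,0,0,0,1,-1],[0,0,0,0,0,0,-1]]' >/dev/null; python3 s.py
```

```text
9.57 [ 0.4956 -0.3532  0.1959] -2.697958268243372e-05 [-0.2524  0.9228 -0.0975]
[[-1.      0.0002 -0.0044]
 [ 0.0001  1.      0.0041]
 [ 0.0044  0.0041 -1.    ]]
disc [-5.1797 11.2405  0.4209]
ball [-1.0136  9.9099  2.0339]
dial [-0.1069 -0.0351  2.397 ]
rock [2.6729 0.0278 3.2096]
```

```bash
python3 -m jog '[[0,0,0,0,0,1,-1],[0,0,0,0,0,1,-1],[0,0,0,0,0,0.4,-1],[0,0,0,0,0,0,-1],[0,0,0,0,0,0,-1]]' >/dev/null; python3 s.py;  python3 - <<'E'
from station import viewer
import cv2
b=viewer.get_image("side")["img"][90:180,310:430,::-1]
cv2.imwrite("pics/dial.png",cv2.resize(b,None,fx=5,fy=5,interpolation=cv2.INTER_CUBIC))
E
```

```text
10.2 [ 0.498  -0.3547  0.1289] -9.834614068353758e-05 [-0.0105 -0.4349 -0.6235]
[[-1.     -0.0007  0.002 ]
 [-0.0007  1.     -0.0018]
 [-0.002  -0.0018 -1.    ]]
disc [-5.1134 11.2834 -1.8476]
ball [-0.9359  9.966  -0.2537]
dial [-0.018   0.0241  0.1628]
rock [2.7669 0.0942 0.957 ]
```

```bash
python3 -m jog '[[0,0,0,0,0,0,-1],[0,0,0,0,0,0,-1],[0,0,0,0,0,0,-1],[0,0,0,0,0,0,-1],[0,0,0,0,0,0,-1]]' >/dev/null; python3 -m jog '[[0,0,0,0,0,0,-1],[0,0,0,0,0,0,-1],[0,0,0,0,0,0,-1],[0,0,0,0,0,0,-1],[0,0,0,0,0,0,-1]]' >/dev/null; python3 s.py
```

```text
11.5 [ 0.4971 -0.3541  0.127 ] -0.00025276866435917185 [-0.2214  0.4499 -0.2194]
[[-1.     -0.0005  0.    ]
 [-0.0005  1.      0.    ]
 [-0.      0.     -1.    ]]
disc [-5.136  11.268  -1.8998]
ball [-0.962   9.9467 -0.2998]
dial [-0.0471  0.0038  0.1002]
rock [2.7362 0.0719 0.9002]
```

View pics/dial.png

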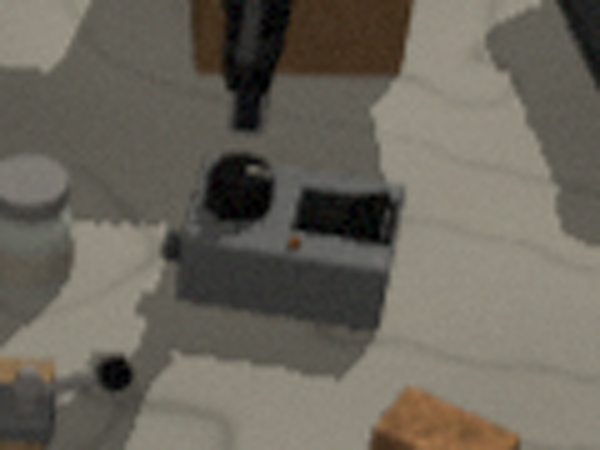

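The fingertips (248,128) hang above the dial (240,187) with a clear gap. Now to the rocker.

```bash
python3 -m jog '[[0,0,0,0,0,-0.6,-1],[0,0,0,1,0,0,-1],[0,0,0,1,0,0,-1],[0,0,0,0.75,0.07,0,-1],[0,0,0,0,0,0.6,-1]]' >/dev/null; python3 -m jog '[[0,0,0,0,0,0.5,-1],[0,0,0,0,0,0.3,-1],[0,0,0,0,0,0,-1],[0,0,0,0,0,0,-1],[0,0,0,0,0,0,-1]]' >/dev/null; python3 s.py
```

```text
12.75 [ 0.415  -0.3524  0.1036] 5.878030788220726e-05 [-0.3641  0.6202 -0.1523]
[[-1.     -0.0008  0.0007]
 [-0.0008  1.     -0.0008]
 [-0.0007 -0.0008 -1.    ]]
disc [-7.8759 11.2047 -2.6831]
ball [-3.7005  9.8858 -1.0849]
dial [-2.7827 -0.0565 -0.6772]
rock [0.0011 0.0129 0.1208]
```

```bash
python3 -m jog '[[0,0,0,0,0,0.2,-1],[0,0,0,0,0,0.15,-1],[0,0,0,0,0,0.15,-1],[0,0,0,0,0,0.1,-1],[0,0,0,0,0,0.05,-1]]'; python3 -m jog '[[0,0,0,0,0,0.05,-1],[0,0,0,0,0,0.05,-1],[0,0,0,0,0,0,-1]]'
```

```text
t: 13.38
tool_pos: [0.4145, -0.3522, 0.0835]
tool_rot: [0.001, -3.141, 0.0]
contact_force: [-2.1, -0.1, 1.9]
opening: 0.0001
grip_force: 1.0
t: 13.75
tool_pos: [0.4147, -0.3521, 0.0804]
tool_rot: [-0.001, 3.141, -0.0]
contact_force: [0.4, -0.4, 0.9]
opening: 0.0004
grip_force: 0.3
```

Contact is confirmed, so I'll press in small steps to the hard stop.

```bash
python3 -m jog '[[0,0,0,0,0,0.03,-1],[0,0,0,0,0,0.03,-1],[0,0,0,0,0,0,-1],[0,0,0,0,0,0,-1]]'
```

```text
t: 14.25
tool_pos: [0.4146, -0.3521, 0.0797]
tool_rot: [0.001, -3.141, -0.0]
contact_force: [-2.8, 2.2, 7.0]
opening: -0.0002
grip_force: 3.6
```

```bash
python3 -m jog '[[0,0,0,0,0,0.04,-1],[0,0,0,0,0,0.03,-1],[0,0,0,0,0,0,-1],[0,0,0,0,0,0,-1]]'
```

```text
t: 14.75
tool_pos: [0.4147, -0.3523, 0.0795]
tool_rot: [0.001, -3.14, -0.001]
contact_force: [-7.5, 5.6, 17.9]
opening: -0.0
grip_force: 9.1
```

The force has climbed to 18 N with almost no travel, and the tip is at z = 0.0605, so this is the hard stop. Coming clear and checking.

```bash
python3 -m jog '[[0,0,0,0,0,-0.5,-1],[0,0,0,0,0,-1,-1],[0,0,0,0,0,-1,-1],[0,0,0,0,0,-1,-1],[0,0,0,0,0,-1,-1]]'; python3 -m jog '[[0,0,0,0,1,0,-1],[0,0,0,0,1,0,-1],[0,0,0,0,1,0,-1],[0,0,0,0,1,0,-1],[0,0,0,0,0,0,-1]]'
python3 - <<'E'
from station import viewer
import cv2,numpy as np
s=viewer.get_image("side")["img"][:,:,::-1];t=viewer.get_image("top")["img"][:,:,::-1]
f=lambda a:cv2.resize(a,(390,390),interpolation=cv2.INTER_CUBIC)
cv2.imwrite("pics/end.png",np.hstack([f(s[105:165,335:395]),f(t[180:250,430:500])]))
E
```

```text
t: 15.38
tool_pos: [0.4147, -0.3519, 0.2126]
tool_rot: [-0.001, 3.141, 0.0]
contact_force: [0.2, -0.7, -0.2]
opening: 0.0003
grip_force: 0.0
t: 16.0
tool_pos: [0.4147, -0.2307, 0.2115]
tool_rot: [-0.005, 3.141, -0.0]
contact_force: [-0.2, -0.7, 0.3]
opening: 0.0001
grip_force: 0.0
```

View pics/end.png

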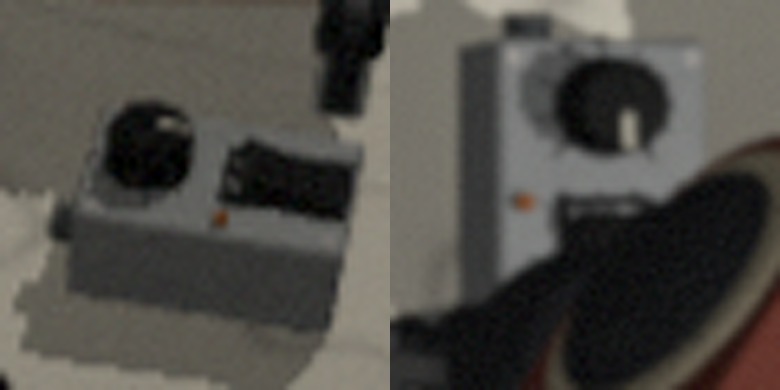

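In the side crop the rocker's far edge (240,150) now stands up and the near half lies level. The dial pointer hasn't moved.

```bash
python3 -c "
from station import finish_job
print(finish_job())"
```

```text
the job is handed in; nothing more can be done
None
```

The pointing check (disc, tool-rest ball, dial; over 1 s at each) is done, the rocker is pressed to its stop and looks on in the last picture, and the job is handed in at about 16 s; no verdict came back.

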